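# Release the spent water-filter cartridge

### The job

Take the spent cartridge out of the leaning water-filter unit: pull the black spring collar back along its axis, turn it counter-clockwise (seen from above) gently until it comes up against its stop, without forcing it, and let it spring home in the open notch. Then draw the cartridge out and stand it upright in the dark steel drip tray, without dragging or tipping the filter unit or disturbing the jars and the mill.

Things in the scene. Friction and masses are not known exactly. Their poses are not given: they have to be found in the camera images.
- filter_unit: white water-filter unit, loose, 4 kg: round foot 120 mm across, 25 mm high, and a tube leaning 0.50 rad (29 deg) from vertical to the unit's -x side. Origin: centre of the foot's underside, z up. Centre of the tube's rim at (-18, 0, 128) mm; tube axis points up along (-sin 0.5, 0, cos 0.5), to the robot's right. It slides or tips under more than about 20 N or 1.5 Nm.
- collar: black ribbed spring collar, a sleeve 62 mm across. Origin on its axis, 14 mm below its top and 24 mm above its lower edge, level with the tube's rim while home. z: leaning axis, outwards; x: turns with it, the unit's +x side while locked; red rib 60 deg on from x. The cartridge's head stands through it to 42 mm above the origin. Grip at the origin, tool along -z, 40 to 60 N, fingers past the head.
- collar_lift (a joint): how far the collar is pulled back along its axis, m: 0 home, 0.015 at the end of its travel. A spring draws it home with about 6 N at 0 and 10 N at the end. It must be lifted more than 0.010 before it can turn.
- collar_turn (a joint): turn of the collar, rad, growing counter-clockwise seen from above: 0 locked (rib at the red mark; a notch holds it within 0.07). The open notch lies against an end stop somewhere from 0.95 to 1.40 (green marks): turn the raised collar to the stop, then let it drop in (lift 0). Turning takes under 0.15 Nm; the stop is sprung, 4 Nm/rad; over 0.6 Nm forces it.
- cartridge: filter cartridge, 117 mm long, 0.2 kg: blue body 36 mm across, two blue ears (49 mm over both) 75 to 81 mm up, white ribbed head 30 mm across from 86 to 117 mm up. Origin: centre of its bottom end; z along it to the head. Seated, the ears rest on the tube's rim, held down by two lugs of the locked collar; once open it draws straight out along the axis, 76 mm, 2 mm play all round.
- cartridge_head (a point): point on the cartridge's axis in its white head, 110.5 mm from its bottom end (6.5 mm below its top): grip 30 mm wide here with the tool along the cartridge's -z, in any direction about it; the tips then just clear the collar.
- drip_tray: shallow dark steel tray, 115 (x) by 135 (y) mm, rim 14 mm high, floor 4 mm thick, loose, 0.7 kg. Origin: centre of its underside.
- jam_jar: jam jar, 66 mm in diameter, 100 mm high, bystander; origin at the centre of its underside
- pepper_mill: dark wooden pepper mill, 58 mm in diameter, 170 mm high, bystander; origin at the centre of its underside
- spice_jar: spice jar with a red cap, 45 mm in diameter, 106 mm high, bystander; origin at the centre of its underside

How it is judged:
On the way, in this order (a step that is already met when the one before it is completed fails the run):
1. the collar is pulled back clear of its locked notch (value of joint collar_lift above 0.0095 m), for 0.1 s.
2. the collar is turned to the open notch and has sprung home in it (value of joint collar_turn above 0.8 rad and value of joint collar_lift below 0.003 m), for 0.2 s.
3. the cartridge is drawn out of the tube (z of cartridge in the frame of collar above 0.005 m), for 0.1 s.
At the end, for the whole second after the job is handed in: The cartridge stands upright (within 0.1 rad, head up) and at rest on the floor of the drip tray, its axis within 45 mm (x) and 55 mm (y) of the tray's centre; the collar is home (lift under 3 mm) in the open notch (turned more than 0.8 rad); the filter unit stands upright within 0.05 rad (all of step 2 and x of cartridge in the frame of drip_tray between -0.045 and 0.045 m and y of cartridge in the frame of drip_tray between -0.055 and 0.055 m and z of cartridge in the frame of drip_tray below 0.01 m and angle between the z axis of cartridge and the z axis of drip_tray, either way round below 0.1 rad and height (world z) of cartridge_head above 0.1 m and linear speed of cartridge below 0.02 m/s and angle between filter_unit's own z axis and vertical below 0.05 rad); the robot touches nothing.
It fails at once if the collar is forced against its stop (contact force between collar and filter_unit above 25 N).
It fails at once if the filter unit is dragged more than 25 mm (distance of filter_unit from where it was at the start of the episode above 0.025 m).
It fails at once if the filter unit is tipped by more than 0.15 rad (angle between filter_unit's own z axis and vertical above 0.15 rad).
It fails at once if a jar or the mill is shifted more than 30 mm or tipped (distance of any of jam_jar, pepper_mill, spice_jar from where it was at the start of the episode above 0.03 m or angle between any of jam_jar, pepper_mill, spice_jar's own z axis and vertical above 0.5 rad).
It also fails if it takes over 72 s, if anything falls off the work surface, if the arm or the gripper's body presses on something with over 40 N, if the wrist force passes 120 N, or if a joint passes its speed limit or range.

### The arm

A 7-joint arm with a two-finger parallel gripper is mounted at the origin on a cart in front of the work surface, level with it; the furniture and walls round the work are solid. World frame = base frame: x ahead of the robot, y to its left, z up, the work surface at z = 0. Lengths are in m, angles in rad, forces in N, time in s.
With the tool pointing down it reaches from about 0.425 to 0.95 m from the base axis. Payload 4.7 kg.
Tool frame: the origin (TCP) lies on the centre line of the jaws, within the pads' length; the fingertips stand robot.nose_length ahead of it and the grasp point (between the pads) lies 8 mm behind it (robot.nose_length is the distance from the TCP to the fingertips, in m); z points along the fingers, y is the line along which they close (so a half turn about z gives the same grasp; the last joint's range is limited). The gripper opens to 85 mm and grips with 20 to 120 N. Pads are 22 mm wide; open, the fingers measure 114 mm over their backs; the gripper's body (76 mm by 85 mm) begins 54 mm behind the grasp point. The pads swing forward as they close: fully open they stand 13 mm farther back than shut.
Start: joints at [-1.165, 0.469, -0.049, 1.532, 0.024, 1.141, -0.082], TCP at [0.284, 0.612, 0.242] pointing down, gripper open.
Joint ranges: [-2.59, 2.59], [-0.33, 1.99], [-1.39, 1.29], [0.1, 2.45], [-1.04, 4.18], [0.21, 1.99], [-2.66, 2.66]. Speed limits (rad/s): [2.57, 2.57, 3.14, 3.14, 3.14, 3.14, 3.14].

### API

Orientations are given as [roll, pitch, yaw] about the fixed x, y, z axes, in that order (R = Rz(yaw) Ry(pitch) Rx(roll)).
In Python, from plant import robot gives the robot as it stands. Calls block until the motion is done:
- robot.goto(position, orientation): joint-space move of the TCP to a pose.
- robot.move_straight(position, vel=0.15, attitude=None, contact_N=None): straight line of the TCP; attitude=None keeps the orientation; vel is the mean speed in m/s. With contact_N (N) it stops when the force on the tool has changed by that much, and returns True; else False.
- robot.move_joints(angles): joint-space move.
- robot.grip(opening, strength=None): opening from 0.0 (shut) to 1.0 (fully open); strength is the grip in N (None keeps the last); returns when the fingers have stopped.
- robot.sleep(seconds).
- robot.inverse_kinematics(position, orientation): joint angles nearest the present ones, or None.
- robot.sense(): the state.
- robot.grab_frame(name): name is "side" or "top" or "wrist"; returns a dict with "image" (400x640x3 uint8, red, green, blue), "range_z" (400x640 float32, m along the optical axis (not along the pixel's ray), 0 where there is no reading), "fx", "fy", "cx", "cy" (pixels), "R" (3x3) and "t" (3): a world point X has camera coordinates R X + t. Camera axes: x right, y down, z forward; pixel columns grow to the right and rows downward; lengths in m; the calibration is good to about 2 mm. A picture is of the moment at which its call begins.
A pose or a line that the arm cannot do raises robot.IKError and nothing moves.
- robot.close_job(): hands the job in; it is judged then, once.
The state is a dict: "t": time; "joint_pos": joint angles; "joint_velocities": joint speeds; "effort": joint torques, N m; "tcp_pos": TCP position; "tcp_rot": TCP orientation; "wrist_force": force on the tool from outside, world axes, zero at the start; "torque": the same for the moment, N m; "opening": opening from 0.0 (shut) to 1.0 (fully open); "gripper_force": force on a finger pad.
Only numpy, scipy, OpenCV 4.12 (cv2) and the standard library are available. Lean on these libraries where they do the work, as an engineer would, in place of code of your own. Each camera call takes 0.05 s, during which the arm holds its last target. There are 200 camera calls.

## Working session

There is one attempt and no reset: what is moved stays moved. The work goes in short steps, each a Python script; the robot and the scene stay as the last script left them, time stands still between calls to the robot, and variables do not carry over. Pictures are saved under pics/ and viewed, at most 10 in all, crops included, and the job is handed in when it is done.

```bash
ls; mkdir -p pics
python3 - <<'E'
from plant import robot
import cv2,numpy as np,pickle
fs={}
for n in("side","top"):
    f=robot.grab_frame(n);fs[n]=f
    cv2.imwrite(f"pics/{n}0.png",f["image"][:,:,::-1])
    print(n,f["fx"],f["cx"],f["cy"],np.round(f["R"],3).tolist(),np.round(f["t"],3), "cam",np.round(-np.array(f["R"]).T@f["t"],3),(f["range_z"]>0).mean())
pickle.dump(fs,open("f0.pkl","wb"))
s=robot.sense();print(s,robot.nose_length)
E
```

```text
pics
side 443.0750185309094 327.7756263555069 205.8100538476694 [[0.994, -0.111, 0.001], [-0.063, -0.571, -0.818], [0.092, 0.813, -0.575]] [-0.488  0.127  1.248] cam [ 0.379 -0.997  0.822] 0.99598046875
top 474.4590728389991 327.5645610938391 204.29058923603978 [[0.017, -1.0, -0.002], [-0.99, -0.017, -0.142], [0.142, 0.004, -0.99]] [-0.004  0.522  1.256] cam [0.338 0.    1.317] 0.99582421875
{'t': 0.1, 'joint_pos': array([-1.16486875,  0.46937055, -0.04859823,  1.53358782,  0.02411814,
        1.14099486, -0.08232281]), 'joint_velocities': array([ 0.00090126, -0.00287182,  0.00081677, -0.00033045, -0.0015304 ,
        0.00158911,  0.00059006]), 'effort': array([ 1.40799111e-03, -5.11519253e+01, -4.66903858e-02, -2.38392216e+01,
        1.07594125e-02,  4.35413589e-03,  1.11593090e-05]), 'tcp_pos': array([0.2841211 , 0.61172807, 0.24135413]), 'tcp_rot': array([-3.13982004e+00,  7.70423879e-05,  2.70678215e+00]), 'wrist_force': array([-0.29555337,  0.19882988,  0.39772698]), 'torque': array([-0.00178882, -0.016102  ,  0.02370936]), 'gripper_force': 0.0, 'opening': 0.9987311257015037} 0.011
```

View pics/side0.png

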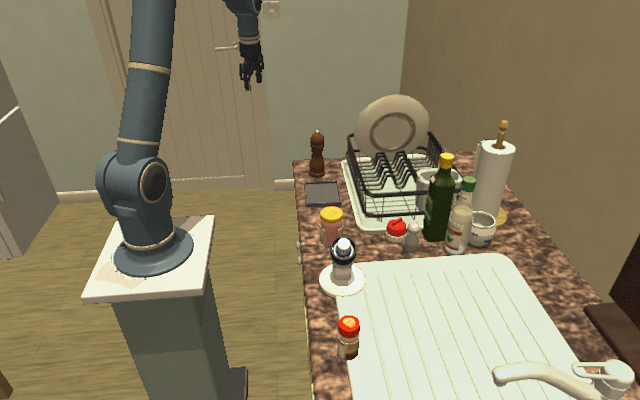

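View pics/top0.png

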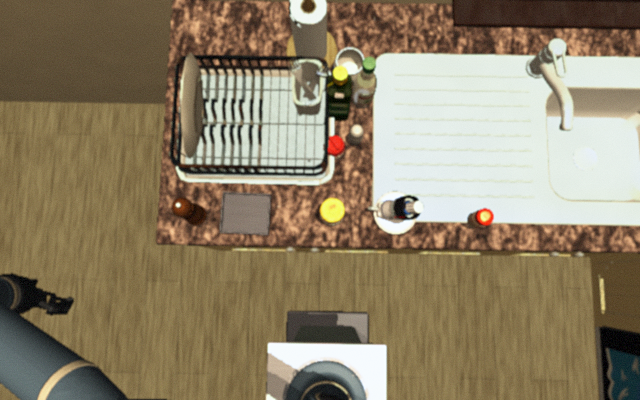

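The side view shows the foot at (342,279), the collar at (344,252) and the head at (344,240). In the top view the foot is at (395,212), the head at (416,208), the tray at (246,214), the jam jar at (332,210), the mill at (182,208) and the spice cap at (484,217). The unit leans towards world -y. Next I'll deproject these points.

```bash
cat > h.py <<'E'
import numpy as np,cv2
def cloud(f):
    z=f["range_z"].astype(float);v,u=np.mgrid[:400,:640]
    P=np.stack([(u-f["cx"])/f["fx"]*z,(v-f["cy"])/f["fy"]*z,z],-1)
    return (P-np.array(f["t"]))@np.array(f["R"])
def circ(P):
    A=np.c_[2*P[:,:2],np.ones(len(P))];s=np.linalg.lstsq(A,(P[:,:2]**2).sum(1),rcond=None)[0]
    return s[:2],np.sqrt(s[2]+s[0]**2+s[1]**2)
E
python3 - <<'E'
from h import *
import pickle
fs=pickle.load(open("f0.pkl","rb"))
for n,rois in dict(top=dict(unit=(365,185,432,240),spice=(470,205,500,232),jam=(315,195,350,228),tray=(215,188,275,240),mill=(165,190,205,225)),side=dict(unit=(315,230,370,298),spice=(330,310,365,362),jam=(315,205,347,245),tray=(300,178,345,210),mill=(305,125,330,180))).items():
    f=fs[n];C=cloud(f);im=f["image"].astype(int)
    for k,(a,b,c,d) in rois.items():
        P=C[b:d,a:c].reshape(-1,3);I=im[b:d,a:c].reshape(-1,3)
        if k=="unit":
            w=(I.min(1)>150)
            m=(abs(P[:,2]-.025)<.006)&w
            hull=cv2.convexHull(P[m][:,:2].astype(np.float32))[:,0]
            print(n,"foot",m.sum(),np.median(P[m],0),cv2.minEnclosingCircle(hull),circ(hull))
            for h in(.06,.08,.1,.12,.135,.15,.16,.17):
                q=abs(P[:,2]-h)<.006
                if q.sum()>3:print("  z",h,q.sum(),P[q].mean(0).round(4),P[q].min(0).round(3),P[q].max(0).round(3))
        elif k=="tray":
            m=(abs(P[:,2]-.009)<.012)&(I.max(1)<110)&(I.max(1)-I.min(1)<25)
            print(n,k,m.sum(),cv2.minAreaRect(P[m][:,:2].astype(np.float32)),np.median(P[m],0))
        else:
            H=dict(spice=.106,jam=.1,mill=.17)[k];m=abs(P[:,2]-H)<.012
            print(n,k,m.sum(),P[m].mean(0).round(3),np.percentile(P[:,2],98))
    m=C[...,2];print(n,"counter z",np.median(m[225:235,300:370]) if n=="top" else "")
E
```

```text
top foot 524 [ 0.47801718 -0.17386545  0.0233551 ] ((0.5225106477737427, -0.2058396339416504), 0.08944186568260193) (array([ 0.52463854, -0.19922261]), np.float64(0.07848436755264568))
  z 0.06 37 [ 0.5037 -0.15    0.0617] [ 0.483 -0.17   0.055] [ 0.534 -0.137  0.066]
  z 0.08 53 [ 0.5051 -0.1509  0.0802] [ 0.485 -0.167  0.074] [ 0.527 -0.136  0.086]
  z 0.1 25 [ 0.4984 -0.1655  0.1002] [ 0.478 -0.21   0.094] [ 0.532 -0.154  0.106]
  z 0.12 103 [ 0.4998 -0.1874  0.1206] [ 0.474 -0.226  0.114] [ 0.535 -0.157  0.126]
  z 0.135 153 [ 0.5036 -0.1878  0.1346] [ 0.474 -0.225  0.129] [ 0.535 -0.163  0.141]
  z 0.15 140 [ 0.5037 -0.1862  0.1499] [ 0.476 -0.212  0.144] [ 0.534 -0.171  0.156]
  z 0.16 108 [ 0.5019 -0.2079  0.1604] [ 0.487 -0.231  0.154] [ 0.524 -0.179  0.166]
  z 0.17 78 [ 0.5023 -0.2124  0.1679] [ 0.489 -0.224  0.164] [ 0.516 -0.2    0.174]
top spice 255 [ 0.488 -0.398  0.106] 0.11043196152256618
top jam 490 [ 0.498 -0.006  0.099] 0.1040902470494776
top tray 177 ((0.4965032935142517, 0.22851139307022095), (0.14242883026599884, 0.11279065907001495), 87.6734619140625) [0.514007
[... 527 characters left out ...]
14] [ 0.533 -0.178  0.126]
  z 0.135 133 [ 0.5012 -0.2064  0.1335] [ 0.473 -0.234  0.129] [ 0.536 -0.174  0.141]
  z 0.15 82 [ 0.5043 -0.199   0.1498] [ 0.476 -0.23   0.144] [ 0.533 -0.179  0.156]
  z 0.16 92 [ 0.5015 -0.2196  0.161 ] [ 0.487 -0.235  0.154] [ 0.516 -0.18   0.166]
  z 0.17 75 [ 0.5022 -0.2162  0.1676] [ 0.487 -0.229  0.164] [ 0.516 -0.207  0.173]
side spice 370 [ 0.487 -0.406  0.106] 0.10903969249563046
side jam 313 [ 0.498 -0.014  0.099] 0.1690067940251628
side tray 246 ((0.4960392713546753, 0.2314329445362091), (0.14294345676898956, 0.11017575114965439), 88.55432891845703) [0.49886336 0.17083901 0.0084422 ]
side mill 28 [0.494 0.367 0.163] 0.15920661977137424
side counter z
```

```bash
cat >> h.py <<'E'
from scipy.spatial.transform import Rotation as Ro
def axis(psi): # psi: heading of unit +x in world
    return np.array([-np.sin(.5)*np.cos(psi),-np.sin(.5)*np.sin(psi),np.cos(.5)])
def att(a,th):
    """tool z=-a, tool y = horizontal-ish ref rotated ccw about a by th"""
    y=np.cross(a,[0,1,0.]);y/=np.linalg.norm(y) if np.linalg.norm(y)>0 else 1
    y=Ro.from_rotvec(a*th).apply(y);z=-a
    return Ro.from_matrix(np.c_[np.cross(y,z),y,z]).as_euler("xyz")
E
python3 - <<'E'
from h import *
from plant import robot
psi=np.arctan2(.038,.003);a=axis(psi);O=np.array([.5045,-.2025,.128])
print(a)
for th in np.arange(-3.2,3.2,.4):
    o=[]
    for h in(-.008,.15):
        try:q=robot.inverse_kinematics(O+a*h,att(a,th))
        except robot.IKError:q=None
        o.append(None if q is None else np.round(q,2).tolist())
    print(round(th,2),*o)
E
```

```text
[-0.03773198 -0.47793843  0.87758256]
-3.2 [-0.04, 0.66, 0.81, 1.89, -0.89, 1.31, 1.17] [-0.06, 0.64, 1.08, 1.68, -0.82, 1.64, 1.16]
-2.8 [-0.06, 0.67, 0.84, 1.89, -0.9, 1.32, 1.59] [-0.11, 0.72, 1.23, 1.69, -0.89, 1.72, 1.64]
-2.4 [-0.11, 0.72, 0.94, 1.9, -0.95, 1.38, 2.04] [0.54, 0.43, 0.14, 1.65, -0.47, 1.39, 1.59]
-2.0 [-0.04, 0.66, 0.81, 1.89, -0.89, 1.31, 2.37] [-0.01, 0.59, 0.99, 1.68, -0.78, 1.6, 2.31]
-1.6 [0.29, 0.54, 0.33, 1.87, -0.67, 1.13, 2.56] [0.11, 0.51, 0.77, 1.68, -0.69, 1.52, 2.62]
-1.2 [1.21, 0.75, -0.99, 1.82, 0.15, 0.99, 2.19] [1.29, 0.62, -0.99, 1.6, 0.03, 1.32, 2.3]
-0.8 [1.3, 0.87, -1.18, 1.81, 0.34, 1.04, 2.42] [1.38, 0.72, -1.18, 1.6, 0.17, 1.33, 2.58]
-0.4 [-0.1, 0.7, 0.91, 1.9, -0.94, 1.36, -2.26] [-0.07, 0.65, 1.11, 1.68, -0.84, 1.66, -2.31]
-0.0 [-0.1, 0.7, 0.91, 1.9, -0.94, 1.36, -1.86] [-0.07, 0.65, 1.11, 1.68, -0.84, 1.66, -1.91]
0.4 [-0.1, 0.7, 0.91, 1.9, -0.94, 1.36, -1.46] [-0.07, 0.65, 1.11, 1.68, -0.84, 1.66, -1.51]
0.8 [-0.1, 0.7, 0.91, 1.9, -0.94, 1.36, -1.06] [-0.07, 0.65, 1.11, 1.68, -0.84, 1.66, -1.11]
1.2 [-0.08, 0.69, 0.89, 1.9, -0.92, 1.35, -0.67] [-0.07, 0.65, 1.11, 1.68, -0.83, 1.66, -0.71]
1.6 [-0.08, 0.69, 0.89, 1.9, -0.92, 1.35, -0.27] [-0.07, 0.65, 1.1, 1.68, -0.83, 1.65, -0.31]
2.0 [-0.09, 0.7, 0.91, 1.9, -0.93, 1.36, 0.14] [-0.06, 0.65, 1.1, 1.68, -0.83, 1.65, 0.09]
2.4 [-0.14, 0.75, 1.0, 1.9, -0.98, 1.41, 0.58] [-0.06, 0.64, 1.09, 1.68, -0.83, 1.65, 0.48]
2.8 [-0.1, 0.7, 0.91, 1.9, -0.94, 1.36, 0.94] [-0.05, 0.63, 1.07, 1.68, -0.82, 1.64, 0.87]
```

Run:
```python
from h import *
from plant import robot
import pickle
psi=np.arctan2(.038,.003);a=axis(psi);O=np.array([.5045,-.2025,.128])
robot.goto([.45,.2,.42],[np.pi,0,robot.sense()["tcp_rot"][2]])
robot.goto(O+a*.17,att(a,1.5))
s=robot.sense();print(s["t"],s["joint_pos"].round(2),s["tcp_pos"],O+a*.17)
f=robot.grab_frame("wrist");pickle.dump(f,open("w1.pkl","wb"))
cv2.imwrite("pics/w1.png",f["image"][:,:,::-1])
print(f["fx"],np.round(f["R"],3),"cam",(-np.array(f["R"]).T@f["t"]).round(3),(f["range_z"]>0).mean())
```

```text
3.6917 [ 0.07  0.54  0.86  1.64 -0.72  1.59 -0.54] [ 0.49907986 -0.28229421  0.27732323] [ 0.49808556 -0.28374953  0.27718904]
353.3846152968256 [[-0.047 -0.876 -0.48 ]
 [-0.955 -0.101  0.279]
 [-0.293  0.472 -0.832]] cam [ 0.579 -0.351  0.394] 0.99604296875
```

View pics/w1.png

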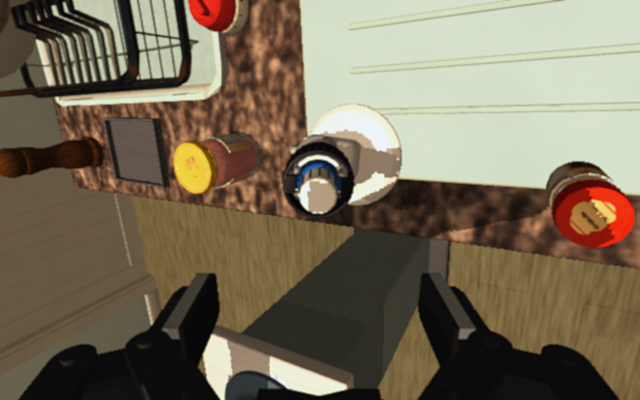

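The head sits at about (321,196), the collar at (321,180) and the foot at (355,155). Next I'll fit the collar and head cylinders plus the foot circle, view by view.

```bash
cat >> h.py <<'E'
from scipy.optimize import least_squares
def fitunit(f,p0,fixpsi=None):
    """returns x,y (foot centre), psi"""
    P=cloud(f).reshape(-1,3);I=f["image"].reshape(-1,3).astype(int)
    ok=(f["range_z"].ravel()>0)&(np.hypot(P[:,0]-p0[0],P[:,1]-p0[1])<.085)&(P[:,2]>.018)&(P[:,2]<.19)
    P,I=P[ok],I[ok]
    def fr(p,Q):
        a=axis(p[2]);O=np.array([p[0],p[1],.128])-.018*np.array([np.cos(p[2]),np.sin(p[2]),0])
        d=Q-O;h=d@a;return h,np.linalg.norm(d-h[:,None]*a,axis=1)
    p=np.array(p0,float)
    for _ in range(4):
        h,r=fr(p,P)
        col=P[(h>-.021)&(h<.011)&(abs(r-.031)<.005)&(I.max(1)<110)]
        hd=P[(h>.018)&(h<.037)&(abs(r-.015)<.005)]
        tp=P[(abs(h-.042)<.005)&(r<.012)]
        rf=np.hypot(P[:,0]-p[0],P[:,1]-p[1])
        ft=P[(abs(P[:,2]-.012-.01)<.007)&(abs(rf-.06)<.004)&(P[:,2]<.0235)]
        def res(q):
            return np.r_[(fr(q,col)[1]-.031),(fr(q,hd)[1]-.015),(fr(q,tp)[0]-.042),(np.hypot(*(ft[:,:2]-q[:2]).T)-.06)]*1000
        p=least_squares(res,p,loss="soft_l1").x
    return p,(len(col),len(hd),len(tp),len(ft)),np.median(abs(res(p))), (np.median(fr(p,tp)[0]) if len(tp) else 0)
E
python3 - <<'E'
from h import *
import pickle
fs=pickle.load(open("f0.pkl","rb"));fs["wrist"]=pickle.load(open("w1.pkl","rb"))
for n in fs:
    p,*r=fitunit(fs[n],[.506,-.184,1.5]);c=p[:2]-.018*np.array([np.cos(p[2]),np.sin(p[2])])
    print(n,p.round(4),"collar",c.round(4),*r)
E
```

```text
side [ 0.5083 -0.1815  1.3649] collar [ 0.5047 -0.1991] (169, 42, 80, 101) 1.009062746592869 0.04289963243690045
top [ 0.5096 -0.1811  1.3258] collar [ 0.5053 -0.1985] (203, 62, 60, 92) 1.2895031270354282 0.04272809467075889
wrist [ 0.5032 -0.183   1.6889] collar [ 0.5053 -0.2009] (748, 224, 749, 580) 1.229208424261219 0.04238838254468895
```

Run:
```python
from h import *
from plant import robot
import pickle
for i,(psi,th,h) in enumerate([(1.5,1.5,.12),(1.5,0.8,.14),(1.5,2.4,.14)]):
    a=axis(psi);O=np.array([.505,-.200,.128])
    robot.goto(O+a*h,att(a,th));robot.sleep(.5)
    f=robot.grab_frame("wrist");pickle.dump(f,open(f"w2{i}.pkl","wb"))
    cv2.imwrite(f"pics/w2{i}.png",f["image"][:,:,::-1])
    p,*r=fitunit(f,[.506,-.183,1.5]);print(p.round(4),(p[:2]-.018*np.array([np.cos(p[2]),np.sin(p[2])])).round(4),*r)
    C=cloud(f);I=f["image"].astype(int)
    m=(abs(C[...,0]-.505)<.1)&(abs(C[...,1]+.19)<.09)
    ft=m&(abs(C[...,2]-.025)<.003)
    # cylinder head top plane normal
    d=C-O;hh=d@a;rr=np.linalg.norm(d-hh[...,None]*a,axis=-1)
    tp=C[(abs(hh-.042)<.006)&(rr<.016)];c=tp.mean(0);n=np.linalg.svd(tp-c)[2][2];n*=np.sign(n[2])
    print("  top centre",c.round(4),"n",n.round(3),"psi_n",np.arctan2(-n[1],-n[0]).round(3),"foot z",np.median(C[ft][:,2]).round(4))
```

```text
[ 0.5037 -0.1831  1.6228] [ 0.5047 -0.2011] (975, 386, 1053, 687) 1.0630604889936348 0.04235083720785011
  top centre [ 0.5048 -0.2214  0.1645] n [ 0.022 -0.474  0.88 ] psi_n 1.617 foot z 0.0237
[ 0.5034 -0.183   1.6523] [ 0.5049 -0.2009] (900, 311, 910, 672) 1.1383301716268655 0.04241548183540581
  top centre [ 0.5042 -0.2222  0.1642] n [-0.004 -0.5    0.866] psi_n 1.563 foot z 0.0237
[ 0.5027 -0.1827  1.6521] [ 0.5041 -0.2006] (883, 303, 898, 648) 1.0866970093285495 0.042531233217514355
  top centre [ 0.504  -0.2202  0.1651] n [-0.003 -0.434  0.901] psi_n 1.565 foot z 0.0235
```

View pics/w20.png

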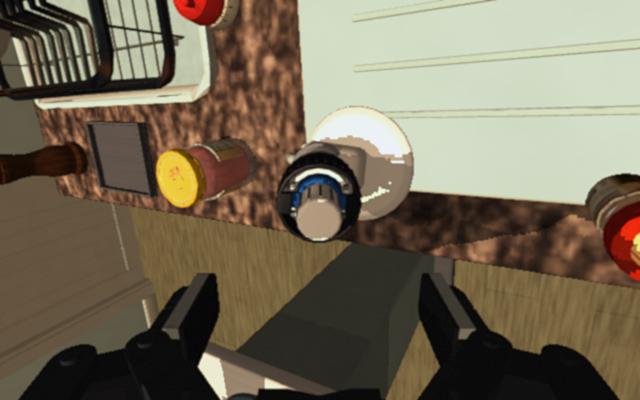

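The wrist views agree on a collar centre near (0.5047, -0.2008) and a heading near 1.57. In the picture the head is at (320,218) and the collar at (320,195). I'll approach now and close gently.

```bash
cat >> h.py <<'E'
PSI=1.57;A=axis(PSI);O=np.array([.5047,-.2008,.128])
def st(robot,m=""):
    s=robot.sense();R=Ro.from_euler("xyz",s["tcp_rot"])
    print(m,round(s["t"],2),"tcp",(s["tcp_pos"]).round(4),"rel",((s["tcp_pos"]-O)@A).round(4),"Ftool",R.inv().apply(s["wrist_force"]).round(1),"Ttool",R.inv().apply(s["torque"]).round(2),"open",round(s["opening"],3),"gf",round(s["gripper_force"],1))
    return s
E
python3 - <<'E'
from h import *
from plant import robot
robot.goto(O+A*.09,att(A,1.2));robot.sleep(.3);st(robot)
print(robot.move_straight(O-A*.008,vel=.05,contact_N=6));robot.sleep(.3);s=st(robot)
print("poserr",s["tcp_pos"]-(O-A*.008), "q",s["joint_pos"].round(2))
for o in(.85,.80,.77,.75):
    robot.grip(o,20);st(robot,o)
E
```

```text
8.99 tcp [ 0.5046 -0.2441  0.2072] rel 0.0903 Ftool [-0.2 -0.2 -0.3] Ttool [-0.45  0.12  0.04] open 1.002 gf 0.0
False
 11.4 tcp [ 0.5047 -0.197   0.121 ] rel -0.0079 Ftool [ 0.6 -0.7  0.3] Ttool [-0.47  0.25 -0.01] open 1.002 gf 0.0
poserr [ 1.23409325e-05 -2.94428989e-05  4.76018234e-05] q [-0.05  0.67  0.82  1.87 -0.86  1.33 -0.75]
0.85 11.69 tcp [ 0.5047 -0.197   0.121 ] rel -0.008 Ftool [-0.6  1.2  0.8] Ttool [-0.5   0.17 -0.01] open 0.849 gf 0.0
0.8 11.92 tcp [ 0.5047 -0.1969  0.121 ] rel -0.008 Ftool [ 0.4 -0.   0.3] Ttool [-0.47  0.21  0.04] open 0.798 gf 0.0
0.77 12.13 tcp [ 0.5047 -0.197   0.121 ] rel -0.008 Ftool [ 0.3  0.4 -0.3] Ttool [-0.44  0.16 -0.02] open 0.77 gf 0.0
0.75 12.35 tcp [ 0.5047 -0.197   0.121 ] rel -0.008 Ftool [-0.1  0.3 -0.3] Ttool [-0.4   0.19  0.04] open 0.75 gf 0.1
```

Run:
```python
from h import *
from plant import robot
for o in(.74,.73,.72,.70):
    robot.grip(o,20);s=st(robot,o)
```

```text
0.74 12.57 tcp [ 0.5049 -0.1968  0.1212] rel -0.0079 Ftool [ 0.6 -1.5 -0.3] Ttool [-0.1   0.14 -0.02] open 0.74 gf 0.7
0.73 12.78 tcp [ 0.505  -0.1965  0.1213] rel -0.0079 Ftool [-0.1 -3.2 -1.6] Ttool [ 0.33  0.07 -0.02] open 0.733 gf 1.6
0.72 13.0 tcp [ 0.5051 -0.1966  0.1215] rel -0.0077 Ftool [-1.3 -4.1 -2.7] Ttool [ 0.54 -0.08 -0.03] open 0.725 gf 12.3
0.7 13.22 tcp [ 0.505  -0.1966  0.1216] rel -0.0076 Ftool [-1.4 -3.7 -4.5] Ttool [ 0.56 -0.07 -0.01] open 0.717 gf 20.9
```

Run:
```python
from h import *
from plant import robot
robot.grip(.6,50);s0=st(robot,"grip50")
for h in(.004,.008,.011,.013):
    robot.move_straight(O+A*(h-.008),vel=.02);robot.sleep(.2);s=st(robot,h)
```

```text
grip50 13.43 tcp [ 0.5051 -0.1968  0.1219] rel -0.0073 Ftool [-1.  -4.5 -5.8] Ttool [ 0.53 -0.14 -0.05] open 0.71 gf 52.8
0.004 13.98 tcp [ 0.5049 -0.1974  0.1232] rel -0.0058 Ftool [ 2.8 -1.7  7.3] Ttool [ 0.1   0.65 -0.05] open 0.708 gf 56.8
0.008 14.53 tcp [ 0.5047 -0.1992  0.1265] rel -0.0021 Ftool [ 2.1 -1.3  8.7] Ttool [ 0.08  0.64 -0.01] open 0.709 gf 56.7
0.011 15.03 tcp [ 0.5045 -0.2005  0.129 ] rel 0.0007 Ftool [ 2.4 -1.9  8.7] Ttool [ 0.    0.6  -0.04] open 0.71 gf 56.9
0.013 15.48 tcp [ 0.5044 -0.2015  0.1307] rel 0.0027 Ftool [ 2.4 -1.   8.6] Ttool [-0.03  0.56 -0.12] open 0.703 gf 57.2
```

```bash
cat > turn.py <<'E'
from h import *
from plant import robot
import sys
d,hi,step,thr=map(float,sys.argv[1:5]);h=.0155;P=O+A*(h-.008)
robot.move_straight(P,vel=.02);robot.sleep(.2);st(robot,"lift")
while d<hi:
    d+=step;robot.move_straight(P,vel=.02,attitude=att(A,1.2+d));robot.sleep(.15)
    t=[]
    for _ in range(4):
        s=robot.sense();R=Ro.from_euler("xyz",s["tcp_rot"]);t.append(R.inv().apply(s["torque"])[2]);robot.sleep(.02)
    yv=R.as_matrix()[:,1];y0=Ro.from_euler("xyz",att(A,1.2)).as_matrix()[:,1]
    print(round(d,3),"act",np.arctan2(np.cross(y0,yv)@A,y0@yv).round(3),"T",np.round(np.mean(t),3),"F",R.inv().apply(s["wrist_force"]).round(1),round(s["t"],2))
    if abs(np.mean(t))>thr:break
st(robot,"end")
E
python3 turn.py 0 .3 .06 .3
```

```text
lift 15.96 tcp [ 0.5043 -0.2026  0.1327] rel 0.005 Ftool [ 1.8 -0.9  9.6] Ttool [-0.11  0.58 -0.07] open 0.708 gf 57.3
0.06 act 0.06 T -0.122 F [ 1.6 -0.7  9.6] 16.41
0.12 act 0.12 T -0.091 F [ 2.5 -0.9  9.4] 16.88
0.18 act 0.18 T -0.061 F [ 2.3 -2.1 10.5] 17.34
0.24 act 0.24 T -0.047 F [ 2.4 -1.  10.2] 17.81
0.3 act 0.3 T -0.074 F [ 2.4 -0.8 10.1] 18.27
end 18.29 tcp [ 0.5043 -0.2027  0.1326] rel 0.005 Ftool [ 2.1 -0.5 10.6] Ttool [-0.49  0.62 -0.05] open 0.707 gf 57.2
```

```bash
python3 turn.py .3 .88 .115 .25 && python3 turn.py .88 1.45 .025 .2
```

```text
lift 18.74 tcp [ 0.5043 -0.2027  0.1326] rel 0.0049 Ftool [ 1.9 -0.9  9.7] Ttool [-0.54  0.56 -0.07] open 0.714 gf 57.2
0.415 act 0.415 T -0.053 F [ 2.2 -1.2 10.8] 19.21
0.53 act 0.53 T -0.041 F [ 2.4 -0.4  8.8] 19.69
0.645 act 0.645 T 0.102 F [ 2.1 -1.4  9.7] 20.18
0.76 act 0.76 T -0.079 F [ 3.1 -0.4 10.1] 20.66
0.875 act 0.875 T -0.025 F [ 1.7 -0.7 10.6] 21.14
0.99 act 0.99 T -0.04 F [ 1.6  0.4 10. ] 21.62
end 21.64 tcp [ 0.5043 -0.2034  0.1325] rel 0.0052 Ftool [ 2.4 -0.5  9.6] Ttool [-1.31 -0.08 -0.05] open 0.704 gf 57.2
lift 22.09 tcp [ 0.5043 -0.2034  0.1325] rel 0.0052 Ftool [ 1.9 -0.3  9.9] Ttool [-1.3  -0.06 -0.05] open 0.705 gf 57.2
0.905 act 0.904 T 0.06 F [ 1.6  0.3 10.6] 22.54
0.93 act 0.93 T -0.015 F [1.4 1.2 9.8] 23.01
0.955 act 0.955 T -0.015 F [ 1.2  1.1 10.4] 23.48
0.98 act 0.98 T 0.003 F [1.9 0.8 9.3] 23.94
1.005 act 1.005 T -0.04 F [ 2.6 -0.2  9.7] 24.41
1.03 act 1.03 T -0.0 F [ 2.2  0.1 10.4] 24.88
1.055 act 1.055 T -0.023 F [ 1.7  0.3 10. ] 25.34
1.08 act 1.08 T -0.032 F [ 2.   1.4 10.3] 25.81
1.105 act 1.105 T -0.008 F [ 1.8  1.  10.4] 26.27
1.13 act 1.13 T -0.013 F [ 1.3 -0.1 10.2] 26.74
1.155 act 1.155 T 0.026 F [2.  1.3 9.1] 27.21
1.18 act 1.18 T 0.003 F [ 0.2  1.  10.6] 27.68
1.205 act 1.204 T 0.027 F [ 2.   0.9 11.4] 28.14
1.23 act 1.229 T 0.01 F [ 1.1  0.8 11.1] 28.61
1.255 act 1.254 T 0.056 F [ 1.3  1.6 10.6] 29.07
1.28 act 1.279 T 0.028 F [ 0.6  0.8 10.5] 29.54
1.305 act 1.304 T 0.113 F [ 1.5  0.6 10.8] 30.01
1.33 act 1.329 T 0.032 F [ 0.1  1.3 10.8] 30.48
1.355 act 1.355 T -0.151 F [1.3 2.9 9.9] 30.94
1.38 act 1.38 T -0.095 F [ 0.9  1.2 10.1] 31.41
1.405 act 1.405 T -0.057 F [ 1.   1.8 10.2] 31.88
1.43 act 1.429 T -0.017 F [ 0.7  1.4 10.1] 32.34
1.455 act 1.454 T 0.001 F [ 1.  2. 10.] 32.81
end 32.83 tcp [ 0.5041 -0.2037  0.1324] rel 0.0053 Ftool [ 1.9  1.8 10.3] Ttool [-1.13 -0.64  0.03] open 0.707 gf 57.3
```

No clear stop was felt, so I'll look before doing anything else.

Run:
```python
from h import *
from plant import robot
import pickle
g={n:robot.grab_frame(n) for n in("wrist","side","top")};pickle.dump(g,open("g3.pkl","wb"))
w=g["wrist"]["image"]
s=cv2.resize(g["side"]["image"][220:300,300:400],(400,300));t=cv2.resize(g["top"]["image"][170:245,365:465],(400,300))
cv2.imwrite("pics/c3.png",np.hstack([cv2.resize(w[100:400,120:520],(400,300)),np.zeros((300,1,3),np.uint8),s[:, :399]])[:,:,::-1])
cv2.imwrite("pics/w3.png",w[:,:,::-1])
for n in("side","top"):
    p,*r=fitunit(g[n],[.506,-.184,1.5]);print(n,p.round(4),*r)
```

```text
side [ 0.508  -0.1816  1.3879] (64, 37, 30, 120) 1.1792264307096054 0.043542114201880075
top [ 0.5077 -0.1824  1.4001] (110, 56, 27, 76) 1.241330602975075 0.042575781891387846
```

View pics/w3.png

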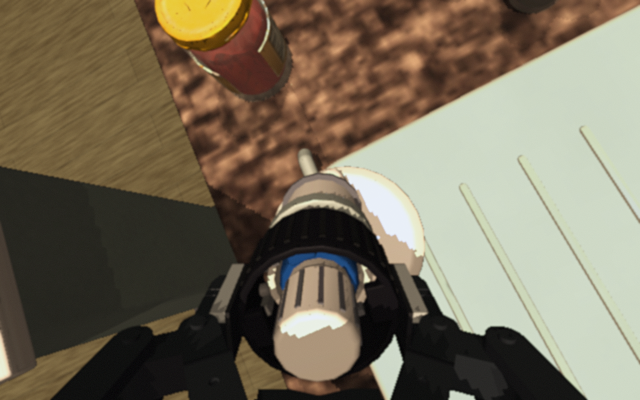

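Run:
```python
from h import *
import pickle
g=pickle.load(open("g3.pkl","rb"));f0=pickle.load(open("f0.pkl","rb"))
fr={"w1":pickle.load(open("w1.pkl","rb")),**{f"w2{i}":pickle.load(open(f"w2{i}.pkl","rb")) for i in range(3)},"s0":f0["side"],"t0":f0["top"],"s3":g["side"],"t3":g["top"],"w3":g["wrist"]}
y=np.array([np.cos(PSI),np.sin(PSI),0]);x=y-(y@A)*A;x/=np.linalg.norm(x);yy=np.cross(A,x)
for n,f in fr.items():
    P=cloud(f).reshape(-1,3);hsv=cv2.cvtColor(f["image"],cv2.COLOR_RGB2HSV).reshape(-1,3).astype(int)
    d=P-O;h=d@A;r=np.linalg.norm(d-h[:,None]*A,axis=1)
    near=(h>-.06)&(h<.035)&(r<.042)&(r>.012)&(f["range_z"].ravel()>0)
    for nm,m in(("red",((hsv[:,0]<8)|(hsv[:,0]>172))),("green",(hsv[:,0]>45)&(hsv[:,0]<85))):
        k=near&m&(hsv[:,1]>130)&(hsv[:,2]>70)
        if k.sum()>2:
            an=np.degrees(np.arctan2(d[k]@yy,d[k]@x));print(n,nm,k.sum(),"ang",np.percentile(an,[5,50,95]).round(0),"h",np.percentile(h[k],[5,50,95]).round(3),"r",np.median(r[k]).round(3))
s=cv2.resize(g["side"]["image"][225:305,300:400],(400,320),interpolation=cv2.INTER_CUBIC)
s0=cv2.resize(f0["side"]["image"][225:305,300:400],(400,320),interpolation=cv2.INTER_CUBIC)
cv2.imwrite("pics/s3.png",np.hstack([s0,s])[:,:,::-1])
```

```text
t0 red 8 ang [45. 49. 53.] h [-0.033 -0.019 -0.005] r 0.031
s3 red 3 ang [135. 135. 136.] h [0.005 0.009 0.018] r 0.032
```

View pics/s3.png

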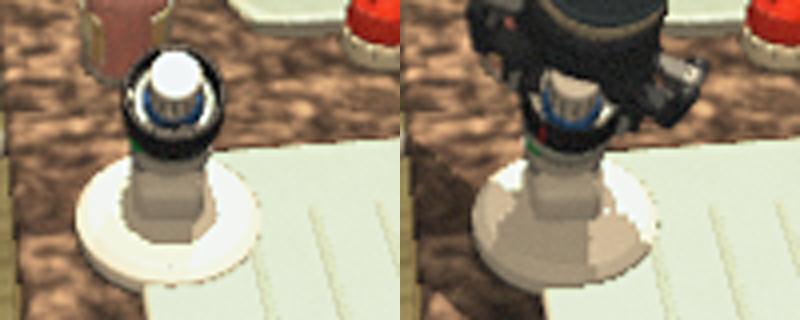

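The rib has moved from about 50° to 135° and now sits by the green mark. I'll average the torque here and at small back-offs to tell whether we're on the stop.

Run:
```python
from h import *
from plant import robot
P=O+A*(.0155-.008)
def avg():
    t=[];f=[]
    for _ in range(20):
        s=robot.sense();R=Ro.from_euler("xyz",s["tcp_rot"]);t.append(R.inv().apply(s["torque"]));f.append(R.inv().apply(s["wrist_force"]));robot.sleep(.012)
    return np.mean(t,0).round(3),np.std(t,0)[2].round(3),np.mean(f,0).round(1),round(s["t"],1)
print(1.455,*avg())
for d in(1.42,1.385,1.35,1.30):
    robot.move_straight(P,vel=.02,attitude=att(A,1.2+d));print(d,*avg())
```

```text
1.455 [-1.189e+00 -6.600e-01 -1.000e-03] 0.026 [ 0.7  1.5 10. ] 33.1
1.42 [-1.2   -0.647  0.024] 0.033 [1.1 1.3 9.7] 33.5
1.385 [-1.198 -0.634  0.007] 0.029 [1.1 1.  9.7] 34.0
1.35 [-1.289 -0.692  0.019] 0.024 [ 0.7  1.4 10.9] 34.4
1.3 [-1.202 -0.904  0.225] 0.033 [-0.5  1.9 13. ] 34.8
```

```bash
cat > ang.py <<'E'
from h import *
from plant import robot
import sys
P=O+A*(.0155-.008)
def avg(n=15):
    t=[];f=[]
    for _ in range(n):
        s=robot.sense();R=Ro.from_euler("xyz",s["tcp_rot"]);t.append(R.inv().apply(s["torque"]));f.append(R.inv().apply(s["wrist_force"]));robot.sleep(.012)
    return np.mean(t,0).round(3),np.mean(f,0).round(1),round(s["t"],1),s["joint_pos"].round(2)
if __name__=="__main__":
    for d in map(float,sys.argv[1:]):
        robot.move_straight(P,vel=.02,attitude=att(A,1.2+d));r=avg();print(d,*r)
        if abs(r[0][2])>.3:break
E
python3 ang.py 1.33 1.36 1.40 1.44 1.48
```

```text
1.33 [-1.4   -1.207 -0.036] [-2.1  2.5 15.5] 35.2 [ 0.15  0.57  0.53  1.85 -0.71  1.24  0.44]
1.36 [-1.334 -1.366 -0.182] [-2.5  1.8 11.9] 35.5 [ 0.15  0.57  0.53  1.84 -0.71  1.24  0.46]
1.4 [-1.263 -1.555 -0.168] [-3.3  2.1 10.3] 35.9 [ 0.16  0.57  0.52  1.84 -0.71  1.24  0.5 ]
1.44 [-1.266 -1.74  -0.096] [-4.2  2.1 10.3] 36.3 [ 0.16  0.56  0.51  1.84 -0.7   1.24  0.53]
1.48 [-1.198 -1.918  0.03 ] [-5.1  2.1 10.4] 36.7 [ 0.17  0.56  0.5   1.84 -0.7   1.23  0.57]
```

Run:
```python
from h import *
from plant import robot
from ang import avg
for h in(.013,.011,.009,.007):
    robot.move_straight(O+A*(h-.008),vel=.02);r=avg(8);s=robot.sense();print(h,*r[:3],"rel",((s["tcp_pos"]-O)@A).round(4),(s["tcp_pos"]-O-A*(h-.008)).round(4))
    if r[1][2]<2:break
g=robot.grab_frame("side");p=fitunit(g,[.506,-.184,1.5]);print(p)
```

```text
0.013 [-1.259 -2.087  0.062] [-6.1  2.1 10.1] 37.0 rel 0.0049 [-0.0001 -0.0002 -0.0003]
0.011 [-1.318 -2.227  0.084] [-6.3  2.7 10.6] 37.3 rel 0.0029 [-0.0001 -0.0002 -0.0003]
0.009 [-1.351 -2.32   0.075] [-7.1  2.6  9.9] 37.6 rel 0.0009 [-0.     -0.0002 -0.0002]
0.007 [-1.427 -2.43   0.065] [-7.2  3.3  9.1] 38.0 rel -0.001 [-0.     -0.0002 -0.0002]
(array([ 0.5076577 , -0.18158478,  1.39478562]), (82, 39, 16, 119), np.float64(1.093635705212908), np.float64(0.043767200565474465))
```

Run:
```python
from h import *
from plant import robot
from ang import avg
for h in(.005,.003,.001,-.0005):
    robot.move_straight(O+A*(h-.008),vel=.02);r=avg(8);s=robot.sense();print(h,*r[:3],"rel",((s["tcp_pos"]-O)@A).round(4))
    if r[1][2]<1:break
g=robot.grab_frame("wrist");cv2.imwrite("pics/w4.png",g["image"][:,:,::-1])
```

```text
0.005 [-1.47  -2.483  0.086] [-8.1  3.4  8.9] 38.3 rel -0.003
0.003 [-1.512 -2.561  0.063] [-8.1  3.1  8.2] 38.6 rel -0.0051
0.001 [-1.465 -2.581  0.09 ] [-8.1  3.4  6.2] 39.0 rel -0.0068
-0.0005 [-1.027 -2.337  0.114] [-7.1  1.6 -0.1] 39.3 rel -0.0069
```

View pics/w4.png

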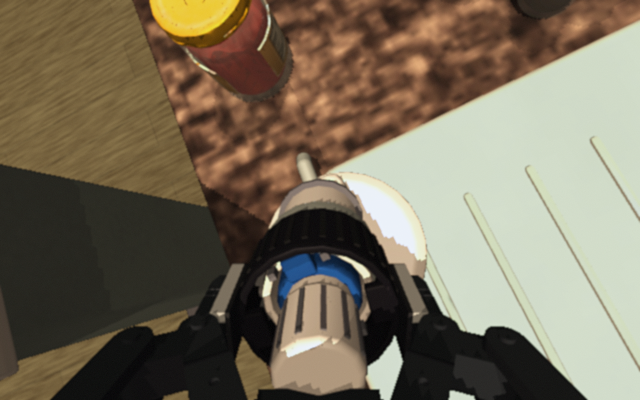

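Lowering to home behaved like the spring. The force fell from 9 to 6 N and then met a hard seat at the original level. The ear at (300,265) shows through the collar, so the collar is home in the open notch. I'll release, re-measure and grip the head.

Run:
```python
from h import *
from plant import robot
for o in(.74,.8,1.0):robot.grip(o,20)
robot.move_straight(O+A*.09,vel=.12);robot.sleep(.2);st(robot)
for n in("side","top","wrist"):
    f=robot.grab_frame(n);p,*r=fitunit(f,[.506,-.183,1.45]);print(n,p.round(4),(p[:2]-.018*np.array([np.cos(p[2]),np.sin(p[2])])).round(4),r[0])
    P=cloud(f).reshape(-1,3);I=f["image"].reshape(-1,3).astype(int);hsv=cv2.cvtColor(f["image"],cv2.COLOR_RGB2HSV).reshape(-1,3).astype(int)
    d=P-O;h=d@A;rr=np.linalg.norm(d-h[:,None]*A,axis=1);t=P[(abs(h-.042)<.006)&(rr<.02)&(I.min(1)>90)]
    print("  head top",t.mean(0).round(4),((t.max(0)+t.min(0))/2).round(4),len(t))
    x=np.array([0,.8776,.4794]);yy=np.cross(A,x)
    k=(h>-.03)&(h<.02)&(rr<.04)&(rr>.02)&((hsv[:,0]<8)|(hsv[:,0]>172))&(hsv[:,1]>130)&(hsv[:,2]>70)
    if k.sum():print("  rib",np.degrees(np.arctan2(d[k]@yy,d[k]@x)).mean().round(0),h[k].mean().round(3),k.sum())
```

```text
41.27 tcp [ 0.5045 -0.2433  0.2064] rel 0.0892 Ftool [ 0.1  0.4 -0.4] Ttool [-0.26 -0.46 -0.01] open 0.999 gf 0.0
side [ 0.5071 -0.1825  1.3936] [ 0.504  -0.2002] (155, 39, 79, 96)
  head top [ 0.5019 -0.2224  0.1641] [ 0.5027 -0.2216  0.1627] 127
  rib 134.0 -0.012 1
top [ 0.5077 -0.1817  1.391 ] [ 0.5045 -0.1994] (195, 58, 63, 87)
  head top [ 0.5022 -0.2178  0.1656] [ 0.5023 -0.2174  0.1645] 102
  rib 51.0 -0.025 4
wrist [ 0.5007 -0.1837  1.6751] [ 0.5026 -0.2016] (1225, 560, 1337, 720)
  head top [ 0.504  -0.2214  0.1649] [ 0.5032 -0.2209  0.1639] 2030
```

```bash
cat >> h.py <<'E'
a2=axis(1.45);H=np.array([.5028,-.2206,.1648]);G=H-a2*.0138
E
python3 - <<'E'
from h import *
from plant import robot
robot.goto(G+a2*.065,att(a2,1.8))
print(robot.move_straight(G,vel=.06,contact_N=6));st(robot)
robot.grip(.5,20)
for o in(.42,.39,.37,.36,.34,.30):robot.grip(o,20);s=st(robot,o)
robot.grip(.28,40);st(robot)
E
```

```text
False
 43.41 tcp [ 0.5037 -0.2144  0.153 ] rel 0.0285 Ftool [ 0.5 -0.2  0.2] Ttool [-0.4  -0.19 -0.01] open 0.996 gf 0.0
0.42 44.14 tcp [ 0.5036 -0.214   0.1527] rel 0.028 Ftool [ 0.2 -1.3 -0.3] Ttool [-0.47 -0.2   0.07] open 0.424 gf 0.0
0.39 44.36 tcp [ 0.5036 -0.214   0.1527] rel 0.028 Ftool [ 0.  -0.2  0.1] Ttool [-0.47 -0.2  -0.01] open 0.388 gf 0.0
0.37 44.58 tcp [ 0.5036 -0.2145  0.1527] rel 0.0282 Ftool [0.  1.2 0.6] Ttool [-0.8  -0.25  0.04] open 0.366 gf 0.8
0.36 44.79 tcp [ 0.5037 -0.2147  0.1528] rel 0.0284 Ftool [-0.4  2.7 -1.6] Ttool [-0.99 -0.2   0.  ] open 0.358 gf 1.2
0.34 45.01 tcp [ 0.5037 -0.2147  0.1529] rel 0.0285 Ftool [-0.2  2.2 -2.7] Ttool [-1.1  -0.28  0.01] open 0.347 gf 15.1
0.3 45.23 tcp [ 0.5037 -0.2147  0.1529] rel 0.0285 Ftool [-1.3  4.2 -3.3] Ttool [-1.16 -0.31  0.  ] open 0.346 gf 20.0
 45.44 tcp [ 0.5037 -0.2147  0.1529] rel 0.0285 Ftool [-1.5  4.2 -5. ] Ttool [-1.17 -0.37  0.02] open 0.336 gf 39.2
```

Run:
```python
from h import *
from plant import robot
G0=G.copy();off=np.zeros(3)
for d in(.004,.012,.03,.05,.07,.085):
    robot.move_straight(G+off+a2*d,vel=.06);s=st(robot,d)
    F=s["wrist_force"];lat=F-(F@a2)*a2
    if abs(F@a2)>14 or np.linalg.norm(lat)>12:print("STOP",F);break
    off+=np.clip(lat*.00015,-.001,.001)
print("off",off)
```

```text
0.004 45.69 tcp [ 0.5031 -0.2146  0.1558] rel 0.031 Ftool [-0.7  0.6  1.9] Ttool [-0.68 -0.26  0.01] open 0.334 gf 39.5
0.012 45.98 tcp [ 0.5028 -0.2199  0.1635] rel 0.0403 Ftool [-0.8  1.1  1.5] Ttool [-0.68 -0.21 -0.02] open 0.338 gf 40.0
0.03 46.42 tcp [ 0.5018 -0.229   0.1793] rel 0.0586 Ftool [0.3 1.3 1.5] Ttool [-0.68 -0.15 -0.02] open 0.337 gf 40.1
0.05 46.91 tcp [ 0.5008 -0.2387  0.1968] rel 0.0786 Ftool [0.1 0.6 1.2] Ttool [-0.68  0.09  0.03] open 0.333 gf 40.1
0.07 47.39 tcp [ 0.4996 -0.2483  0.2144] rel 0.0986 Ftool [ 1.2 -0.5  1.4] Ttool [-0.7   0.15  0.02] open 0.336 gf 40.1
0.085 47.79 tcp [ 0.4987 -0.2558  0.2276] rel 0.1137 Ftool [1.2 2.5 0.6] Ttool [-0.96  0.03  0.03] open 0.336 gf 40.2
off [ 0.00039339 -0.000671   -0.000338  ]
```

Run:
```python
from h import *
from plant import robot
robot.move_straight(G+a2*.11,vel=.1)
z=np.array([0,0,1.]);up=att(z,1.8)
p=robot.sense()["tcp_pos"]
robot.move_straight([p[0],p[1],.34],vel=.15)
for th in(1.8,1.4,2.2,1.0,2.6):
    try: robot.move_straight([.48,.228,.34],vel=.16,attitude=att(z,th));break
    except robot.IKError:print("no",th)
robot.sleep(.2);st(robot,"above %.1f"%th)
f=robot.grab_frame("side");cv2.imwrite("pics/s5.png",f["image"][60:300,250:570,::-1])
```

```text
above 1.8 52.39 tcp [0.48   0.2278 0.34  ] rel -0.0194 Ftool [ 0.1 -0.2  2.9] Ttool [-0.02  0.02 -0.02] open 0.335 gf 40.0
```

View pics/s5.png

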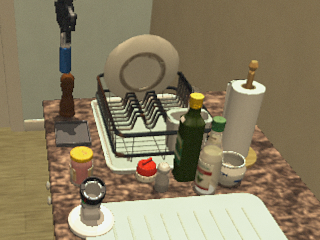

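The cartridge hangs upright below the gripper at about (65,55) in the crop, and the unit is standing with the collar empty. I'll set it down now.

Run:
```python
from h import *
from plant import robot
robot.move_straight([.494,.228,.135],vel=.12);robot.sleep(.2)
print(robot.move_straight([.494,.228,.102],vel=.02,contact_N=4));st(robot)
robot.grip(.42,20);robot.sleep(.2);robot.grip(.6);robot.sleep(.2);st(robot)
p=robot.sense()["tcp_pos"];robot.grip(1.0)
robot.move_straight([p[0],p[1],.30],vel=.12);st(robot)
fs={n:robot.grab_frame(n) for n in("wrist","side")}
s=cv2.resize(fs["side"]["image"][130:310,280:380],(222,400))
cv2.imwrite("pics/e.png",np.hstack([fs["wrist"]["image"][:,60:600],s])[:,:,::-1])
f=fs["side"];P=cloud(f).reshape(-1,3);hsv=cv2.cvtColor(f["image"],cv2.COLOR_RGB2HSV).reshape(-1,3)
m=(hsv[:,0]>95)&(hsv[:,0]<125)&(hsv[:,1]>120)&(abs(P[:,0]-.495)<.06)&(abs(P[:,1]-.23)<.07)
q=P[m];print(len(q),q.min(0).round(3),q.max(0).round(3))
```

```text
True
 55.73 tcp [0.4941 0.228  0.1079] rel -0.2233 Ftool [-1.1  0.7 -4.6] Ttool [-0.01 -0.19  0.02] open 0.334 gf 40.7
 56.67 tcp [0.493  0.2276 0.1068] rel -0.224 Ftool [-0.6  0.5  0.4] Ttool [0.   0.   0.02] open 0.598 gf 0.0
 58.88 tcp [0.4927 0.2275 0.2993] rel -0.055 Ftool [ 0.7 -0.6  0.1] Ttool [ 0.01 -0.01  0.01] open 0.996 gf 0.0
189 [0.473 0.202 0.009] [0.503 0.223 0.089]
```

View pics/e.png

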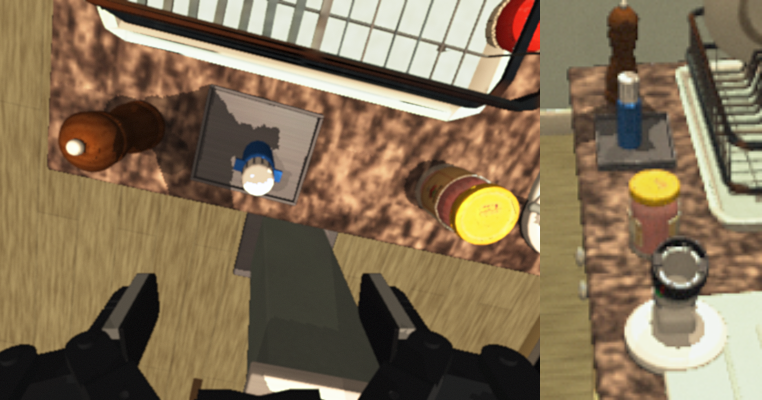

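The cartridge stands upright near the tray's centre, at (258,165) in the wrist view. The collar is home, the unit is upright, and nothing is touching the robot.

```bash
python3 -c "
from plant import robot
print(robot.close_job())"
```

```text
the job is handed in; nothing more can be done
None
```

The job is handed in at about 59 s: the final pictures show the cartridge upright in the drip tray, the collar home in the open notch and the unit standing, though I never clearly felt the turn stop and took "open" from how the collar seated and the rib by the green mark; no verdict came back.

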